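# Slide the soap case through the gap to the back of the shaving tray

## Task

Tidy the shaving tray: with your fingertips push the steel soap case lengthwise through the narrow gap between the shaving bowl and the shaver rest, and on to the back end of the tray, until its end lies square against the rim there, straight behind the gap. Only slide the case, never lift or tip it; leave the other things where they are, and finish with the hand clear.

Things in the scene. Friction and masses are not known exactly. Their poses are not given: they have to be found in the camera images.
- tray: Fixed rectangular teak tray, 420 x 320 mm outside, on the counter. Origin: centre of its underside. x runs along its length, from the front end (-x, where the soap case has been left) to the back end (+x, where the case belongs); y across it, z up. Its floor is 12 mm thick (floor at z = 12 mm). A rim 10 mm thick runs all round, its top at z = 28 mm; inner faces at x = +-200 mm and y = +-150 mm. The gap between bowl and rest is centred on y = 0 and is 78 mm wide.
- bowl: Black ceramic shaving bowl with a cake of pale soap in it, 104 mm across, 48 mm high, upright; stuck fast to the tray floor on a grip pad, it cannot be shifted. Origin: centre of its underside, on the tray floor, 91 mm to one side of the tray's centre line (either side), some 15 to 35 mm beyond the tray's middle.
- rest: Shaver rest, a low teak block with a groove, stuck fast to the tray floor on the other side of the gap. 104 mm long (its y, across the tray), 46 mm wide (its x), 24 mm high. Origin: centre of its underside, on the tray floor, 91 mm from the tray's centre line, some 15 to 35 mm beyond the tray's middle; its y-end face borders the gap.
- soapcase: Loose brushed-steel soap case with a slip lid, a flat box 96 mm long (its x) x 72 mm wide (its y) x 34 mm high with upright corners rounded to 14 mm; about 0.2 kg; it slides on the tray floor. Origin: centre of its underside. At the start it lies flat on the tray floor in front of the gap, off centre and askew, its x roughly towards the tray's x. Put away, its +x end lies against the inner face of the tray's back rim (its centre at x = 152 mm, y = 0 of the tray).
- shaver: Loose chrome safety shaver, 83 mm long, lying in the groove of the rest along the rest's y; handle 12 mm thick, head 42 x 25 mm; its top is about 33 mm above the tray floor. Origin: under its handle. Leave alone.
- comb: Loose bamboo comb, 118 x 30 x 5 mm, lying flat on the tray floor along one long rim beside the soap case. Origin: centre of its underside; x along it. Leave alone.
- tweezers: Loose steel tweezers, 100 x 9 x 5 mm, lying flat on the tray floor along the opposite long rim. Origin: centre of the underside; x along them. Leave alone.
- guardclip: Loose stainless spring clip pinching three orange guard combs, about 62 x 44 x 40 mm, in one back corner of the tray, about 108 mm from the centre line. Origin: underside, under the middle of the bundle. Leave alone.
- balm: Loose amber balm jar with an aluminium lid, 48 mm across, 41 mm high, in the other back corner of the tray, about 108 mm from the centre line. Origin: centre of its underside. Leave alone.
- cologne: Loose green glass cologne bottle, 60 mm across, 166 mm high, on the counter off the tray, on the robot's left. Origin: centre of its underside. Leave alone.
- tumbler: Loose white ceramic tumbler with a toothbrush in it, 72 mm across, 190 mm high, on the counter off the tray, on the robot's right. Origin: centre of its underside. Leave alone.
- nailbrush: Loose bamboo nail brush, 90 x 42 x 30 mm, on the counter off the tray, on the robot's left. Origin: centre of its underside. Leave alone.

How it is judged:
On the way:
1. the case is inside the gap, between the bowl and the shaver rest (x of soapcase in the frame of tray between 0 and 0.07 m and y of soapcase in the frame of tray between -0.012 and 0.012 m and height (world z) of soapcase below 0.02 m), for 0.05 s.
At the end, for the whole second after the job is handed in: The soap case, having come through the gap, lies flat and at rest on the tray floor with its end against the back rim (centre within 7 mm of touching), square to the tray within 7 degrees and within 22 mm of the centre line (x of soapcase in the frame of tray above 0.145 m and y of soapcase in the frame of tray between -0.022 and 0.022 m and angle between the x axis of soapcase and the x axis of tray, either way round below 0.13 rad and height (world z) of soapcase below 0.017 m and angle between soapcase's own z axis and vertical below 0.06 rad and linear speed of soapcase below 0.02 m/s and angular speed of soapcase below 0.1 rad/s).
It fails at once if the soap case is lifted off the tray floor (by more than 10 mm) (height (world z) of soapcase above 0.022 m).
It fails at once if the soap case is tipped (by more than 15 degrees) (angle between soapcase's own z axis and vertical above 0.26 rad).
It fails at once if another thing on the tray or counter is displaced by more than 15 mm (distance of any of shaver, comb, tweezers, guardclip, balm, cologne, tumbler, nailbrush from where it was at the start of the episode above 0.015 m).
It also fails if it takes over 72 s, if anything falls off the work surface, if the arm or the gripper's body presses on something with over 40 N, if the wrist force passes 120 N, or if a joint passes its speed limit or range.

## Robot

A 6-joint arm with a two-finger parallel gripper is mounted at the origin on the work surface. World frame = base frame: x ahead of the robot, y to its left, z up, the work surface at z = 0. Lengths are in m, angles in rad, forces in N, time in s.
With the tool pointing down it reaches from about 0.35 to 0.975 m from the base axis. Payload 4.9 kg.
Tool frame: the origin (TCP) lies at the very end of the fingers, on their centre line; the grasp point (between the pads) lies manip.grip_point_offset behind it (manip.grip_point_offset is the distance from the TCP to the grasp point, in m); z points along the fingers, y is the direction in which the jaws open and shut (so a half turn about z gives the same grasp; the last joint's range is limited). The gripper opens to 85 mm and grips with 20 to 120 N. Pads are 22 mm wide; open, the fingers measure 114 mm over their backs; the gripper's body (76 mm by 85 mm) begins 54 mm behind the grasp point. The pads swing forward as they close: fully open they stand 13 mm farther back than shut.
Start: joints at [0.986, 0.053, 1.613, -0, 1.476, -0.119], TCP at [0.281, 0.558, 0.231] pointing down, gripper open.
Joint ranges: [-3.01, 3.01], [-1.01, 2.22], [0.06, 2.58], [-1.02, 4.17], [0.09, 2.62], [-3.14, 3.14]. Speed limits (rad/s): [2.57, 2.57, 3.14, 3.14, 3.14, 3.14].

## Interface

Orientations are given as a unit quaternion [w, x, y, z].
In Python, from plant import status, grab_frame, camera_params, ticket, boxes_of, outline_of, manip gives the robot as it stands. The module is installed in compiled form; this text tells all that it offers.
- The arm moves only by the tool play_rows, never from a script. Its argument "deltas" is a list of rows, each a list of 2 entries, a list of its own where there are three numbers: the shift along the world's x, y, z in m, then the turn about the world's z in rad. A call has 1 to 5 rows; each row is the pose to reach, as a shift and turn from the pose commanded when the call began; what a row does not reach only later rows make up. A row lasts 1/8 s, in which the tool goes at most 62.5 mm and 10.7 degrees, less where a joint would pass 70% of its speed; a pose out of reach is approached as far as the arm can. A call with a gripper value outside its range is refused whole. "grip" is the opening, from -1 (shut) to 1 (fully open), set as the call begins (left out, the last holds). The fingers move at their own pace and stop on an object; the grip force is fixed at half the most. Time passes only in rows, so rows that repeat a pose let the fingers close. It gives the time, the measured TCP pose, the force and the opening at its end, in the units of the state.
- status.state(): the state, without advancing time (a new reading comes with each control period).
- grab_frame(name): name is "side" or "top"; returns (picture, depth): 480x640x3 uint8, blue, green, red; 480x640 float32, m along the optical axis (not along the pixel's ray), 0 where there is no reading.
- camera_params(name): a dict with "mtx" (3x3 intrinsics, pixels), "distortion" ([k1, k2, p1, p2, k3] as OpenCV has them; the pictures are not rectified), "world_from_camera" (4x4, takes a point from camera to world coordinates). Camera axes: x right, y up, looking along -z (the intrinsics and any distortion apply to the point x, -y, -z); pixel columns grow to the right and rows downward; lengths in m; the calibration is good to about 2 mm. A picture is of the moment at which its call begins. camera_params takes no time and is no camera call.
- ticket.job_done(): hands the job in, once; it reports no verdict.
Trained networks look in the newest picture that a camera, given by its name, has taken for a name from the list of things; names that differ only in an ending like _2 or _b are one class to them, and where a whole thing is asked for, a point or a joint stands for the part that bears it (a point fixed in the world has none). Each returns a list of dicts, best first, with "confidence" (0 to 1); they miss things now and then, are a little off and sometimes report something else, mostly with a low value. They report only what shows in the picture. A call takes as long as a camera call.
- boxes_of(camera, name): "box" ([left, top, right, bottom] in pixels, round what is visible of it).
- outline_of(camera, name): "region" (480x640 bool, what is visible of it) and "box" ([left, top, right, bottom] in pixels, round what is visible of it).
The state is a dict: "time": time; "joint_pos": joint angles; "joint_vel": joint speeds; "joint_efforts": joint torques, N m; "tool_pos": TCP position; "tool_rot": TCP orientation; "contact_force": force on the tool from outside, world axes, zero at the start; "ft_torque": the same for the moment, N m; "gripper_width": opening from 0.0 (shut) to 1.0 (fully open).
Only numpy, scipy, OpenCV 4.12 (cv2) and the standard library are available. Lean on these libraries where they do the work, as an engineer would, in place of code of your own. Each camera call takes 0.05 s, during which the arm holds its last target.

## Working session

There is one attempt and no reset: what is moved stays moved. The work goes in short steps, Python scripts to look and compute and a tool call to move; the robot and the scene stay as the last step left them, time stands still between calls to the robot, and variables do not carry over. Pictures are saved under pics/ and viewed, and the job is handed in when it is done.

Besides the shell and the picture viewer there is one more tool, called after ">>>" by a JSON object that holds its "method" and its "body". play_rows: Moves the arm, as the interface text tells. Its arguments: {"type":"object","properties":{"deltas":{"type":"array"},"grip":{"type":"number"}},"required":["deltas"]}

```bash
mkdir -p pics
python3 - <<'E'
from plant import *
import cv2
print(status.state()); print(manip.grip_point_offset)
for n in ("top","side"):
    p,d=grab_frame(n); cv2.imwrite(f"pics/{n}0.png",p); c=camera_params(n); print(n,c)
E
```

```text
{'time': 0.0, 'joint_pos': array([ 9.86019797e-01,  5.33755041e-02,  1.61428897e+00, -9.74107115e-06,
        1.47597086e+00, -1.19003075e-01]), 'joint_vel': array([ 0.00066426,  0.00140571, -0.00034299,  0.00087425,  0.00021355,
       -0.00056204]), 'joint_efforts': array([-2.02493924e-03, -3.93673217e+01, -3.70185471e+01, -2.76090259e-04,
        7.16859824e-03, -3.36882010e-05]), 'tool_pos': array([0.28035909, 0.55790463, 0.23005445]), 'tool_rot': array([-3.47475283e-04,  2.30786705e-01,  9.73003830e-01, -9.60422734e-04]), 'contact_force': array([ 0.09893455, -0.53508641, -0.18864611]), 'ft_torque': array([-0.04788477,  0.00909443, -0.03177258]), 'gripper_width': 1.001079730370904}
0.0187
top {'mtx': array([[452.82795874,   0.        , 312.81843159],
       [  0.        , 452.82795874, 244.61623042],
       [  0.        ,   0.        ,   1.        ]]), 'distortion': array([0.03050728, 0.        , 0.        , 0.        , 0.        ]), 'world_from_camera': array([[-8.67606590e-03,  9.97042244e-01, -7.63641949e-02,
         5.29205860e-01],
       [-9.99961774e-01, -8.73358728e-03, -4.19322260e-04,
        -7.14325399e-03],
       [-1.08501537e-03,  7.63576377e-02,  9.97079903e-01,
         1.10280402e+00],
       [ 0.00000000e+00,  0.00000000e+00,  0.00000000e+00,
         1.00000000e+00]])}
side {'mtx': array([[437.00703973,   0.        , 320.5761381 ],
       [  0.        , 437.00703973, 236.12605633],
       [  0.        ,   0.        ,   1.        ]]), 'distortion': array([0.03526798, 0.        , 0.        , 0.        , 0.        ]), 'world_from_camera': array([[ 0.94542471,  0.2042733 , -0.25385927,  0.34194945],
       [-0.32575393,  0.57456961, -0.75083563, -0.76579827],
       [-0.00751585,  0.79255422,  0.60975514,  0.67113955],
       [ 0.        ,  0.        ,  0.        ,  1.        ]])}
```

View pics/top0.png

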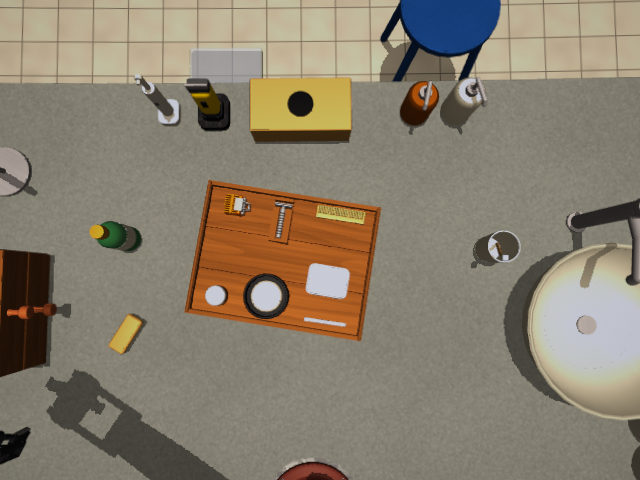

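View pics/side0.png

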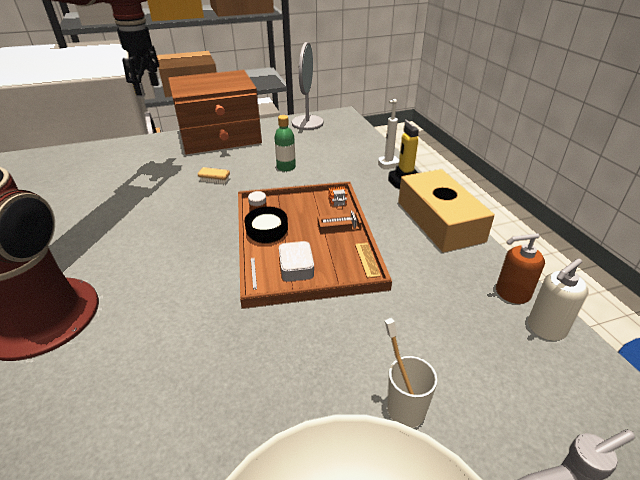

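```bash
cat > h.py <<'E'
from plant import *
import cv2, numpy as np
from scipy.optimize import minimize
def proj(n,P):
    c=camera_params(n); W=np.linalg.inv(c["world_from_camera"])
    q=np.c_[P,np.ones(len(P))]@W.T; q=q[:,:3]*[1,-1,-1]
    return cv2.projectPoints(q,np.zeros(3),np.zeros(3),c["mtx"],c["distortion"])[0][:,0]
def ray(n,uv,z):
    c=camera_params(n); T=c["world_from_camera"]
    u=cv2.undistortPoints(np.float64(uv).reshape(-1,1,2),c["mtx"],c["distortion"])[:,0]
    d=np.c_[u[:,0],-u[:,1],-np.ones(len(u))]@T[:3,:3].T; o=T[:3,3]
    return o+d*((z-o[2])/d[:,2])[:,None]
def boxpts(L,W,r,z0,z1):
    pts=[]
    for sx,sy in((1,1),(-1,1),(-1,-1),(1,-1)):
        for a in np.linspace(0,2*np.pi,17):
            pts.append((sx*(L/2-r)+r*np.cos(a),sy*(W/2-r)+r*np.sin(a)))
    pts=np.array(pts); return np.r_[np.c_[pts,np.full(len(pts),z0)],np.c_[pts,np.full(len(pts),z1)]]
def place(p,P):
    c,s=np.cos(p[2]),np.sin(p[2]); return np.c_[p[0]+c*P[:,0]-s*P[:,1],p[1]+s*P[:,0]+c*P[:,1],P[:,2]]
S=8
def sil(n,P):
    h=cv2.convexHull(np.float32(proj(n,P)))
    m=np.zeros((480,640),np.float32)
    # antialiased by supersampling
    x0,y0=np.floor(h[:,0].min(0)).astype(int)-1; x1,y1=np.ceil(h[:,0].max(0)).astype(int)+2
    b=np.zeros(((y1-y0)*S,(x1-x0)*S),np.uint8)
    cv2.fillPoly(b,[np.int32(np.round((h-[x0-0.5,y0-0.5])*S))],1)
    s=b.reshape(y1-y0,S,x1-x0,S).mean((1,3)); m[y0:y1,x0:x1]=s; return m
def fit(masks,P,p0,step=(.01,.01,.05)):
    f=lambda p:sum(np.abs(sil(n,place(p,P))-m).sum()/m.sum() for n,m in masks.items())
    p0=np.array(p0,float); sx=np.vstack([p0]+[p0+np.eye(3)[i]*step[i] for i in range(3)])
    r=minimize(f,p0,method="Nelder-Mead",options=dict(initial_simplex=sx,xatol=1e-4,fatol=1e-4,maxiter=400))
    return r.x,r.fun
TRAY=boxpts(.42,.32,.0005,0,.028); CASE=boxpts(.096,.072,.014,.012,.046)
def hullmask(m):
    h=cv2.convexHull(np.argwhere(m)[:,::-1].astype(np.int32)); o=np.zeros(m.shape,np.uint8); cv2.fillPoly(o,[h],1); return o.astype(float)
E
python3 - <<'E'
from h import *
I={}
for n in("top","side"): I[n]=grab_frame(n)
M={}
for n in I:
    for t in("tray","soapcase","bowl","rest"):
        o=outline_of(n,t)
        if o: M[n,t]=o[0]["region"]; print(n,t,[(round(x["confidence"],2),x["box"]) for x in o[:3]],o[0]["region"].sum())
np.save("m0.npy",M,allow_pickle=True)
print(status.state()["time"])
E
```

```text
top tray [(0.68, [182.8, 182.1, 380.8, 342.8])] 18843
top soapcase [(0.75, [306.1, 263.2, 348.7, 299.5]), (0.7, [315.3, 206.2, 365.6, 222.8])] 1265
top bowl [(0.91, [245.3, 273.1, 287.1, 319.6]), (0.58, [314.4, 207.6, 362.7, 222.9]), (0.56, [267.6, 195.3, 293.2, 245.1])] 1659
top rest [(0.9, [266.9, 196.2, 295.0, 245.3])] 573
side tray [(0.84, [238.4, 180.8, 392.6, 309.6])] 10874
side soapcase [(0.93, [280.1, 240.7, 310.6, 285.4])] 1265
side bowl [(0.72, [242.5, 210.1, 288.5, 243.0])] 1295
side rest [(0.78, [317.1, 212.8, 363.4, 234.3])] 666
0.6
```

Run:
```python
from h import *
M=np.load("m0.npy",allow_pickle=True).item()
for n in("top","side"):
  print(n,[ (t,m.sum()) for (k,t),m in M.items() if k==n])
p0=np.r_[ray("top",[[284,260]],.028)[0,:2],1.5]
print(p0)
tr={}
for cams in(["top"],["side"],["top","side"]):
    try:
        t=fit({n:(hullmask(M[n,"tray"]) if n=="top" else hullmask(M[n,"tray"])) for n in cams},TRAY,p0,(.02,.02,.15)); print(cams,"tray",t)
        c0=np.r_[ray("top",[[328,281]],.046)[0,:2],t[0][2]]
        c=fit({n:M[n,"soapcase"].astype(float) for n in cams},CASE,c0); print("case",c)
        a=t[0]; d=c[0][:2]-a[:2]; R=np.array([[np.cos(a[2]),np.sin(a[2])],[-np.sin(a[2]),np.cos(a[2])]])
        print("rel",R@d, c[0][2]-a[2])
    except KeyError as e: print(e)
```

```text
top [('tray', np.int64(18843)), ('soapcase', np.int64(1265)), ('bowl', np.int64(1659)), ('rest', np.int64(573))]
side [('tray', np.int64(10874)), ('soapcase', np.int64(1265)), ('bowl', np.int64(1295)), ('rest', np.int64(666))]
[0.5754939  0.06204179 1.5       ]
['top'] tray (array([0.5785398 , 0.06400042, 1.3984347 ]), np.float64(0.017717136029864217))
case (array([ 0.52610541, -0.03855203,  1.4044316 ]), np.float64(0.03195405138339921))
rel [-0.11002587  0.03406873] 0.005996895571052985
['side'] tray (array([0.57910851, 0.0611653 , 1.39986303]), np.float64(0.017938817049808427))
case (array([ 0.52647739, -0.0432246 ,  1.39559991]), np.float64(0.03866106719367589))
rel [-0.11182123  0.03410715] -0.004263118538286648
['top', 'side'] tray (array([0.57904381, 0.06321156, 1.40030474]), np.float64(0.039462500049444155))
case (array([ 0.52651203, -0.03961587,  1.40255971]), np.float64(0.11736660079051384))
rel [-0.11024949  0.03432375] 0.002254975130743464
```

Run:
```python
from h import *
M=np.load("m0.npy",allow_pickle=True).item()
im=cv2.imread("pics/top0.png"); k=im[170:350,180:390]; k=cv2.resize(k,None,fx=3.8,fy=3.3,interpolation=cv2.INTER_CUBIC)
cv2.imwrite("pics/z0.png",cv2.resize(im[175:345,180:385],None,fx=3.5,fy=3.5,interpolation=cv2.INTER_CUBIC))
t=np.array([.579,.0635,1.40])
R=np.array([[np.cos(t[2]),np.sin(t[2])],[-np.sin(t[2]),np.cos(t[2])]])
# bright top face
b=(im.min(2)>150).astype(np.uint8); n,l,s,c=cv2.connectedComponentsWithStats(b)
i=l[281,328]; m=l==i; print(s[i])
cnt=np.argwhere(m)[:,::-1]; w=ray("top",cnt,.046)[:,:2]
rel=(w-t[:2])@R.T
print(cv2.minAreaRect(np.float32(rel*1000)), rel.mean(0))
for nm,z in(("bowl",.06),("rest",.036),("soapcase",.046)):
  for cam in("top","side"):
    w=ray(cam,np.argwhere(M[cam,nm])[:,::-1],z)[:,:2]; print(nm,cam,cv2.minAreaRect(np.float32((w-t[:2])@R.T*1000)))
```

```text
[ 306  263   44   36 1229]
((-110.44371032714844, 34.55986785888672), (71.43930053710938, 94.8355484008789), 89.48960876464844) [-0.11040716  0.03468172]
bowl top ((24.644874572753906, 90.49951171875), (102.82219696044922, 102.08089447021484), 54.17814254760742)
bowl side ((-2.8023757934570312, 90.42349243164062), (99.42664337158203, 149.53036499023438), 87.95611572265625)
rest top ((20.994182586669922, -89.16568756103516), (103.56182861328125, 47.01908874511719), 89.87606811523438)
rest side ((1.6556930541992188, -89.8099365234375), (108.44463348388672, 80.3127670288086), 86.01431274414062)
soapcase top ((-109.9372329711914, 35.31784439086914), (73.94252014160156, 95.97517395019531), 89.8314437866211)
soapcase side ((-131.5926055908203, 34.61048889160156), (73.09629821777344, 133.8451385498047), 89.83914947509766)
```

View pics/z0.png

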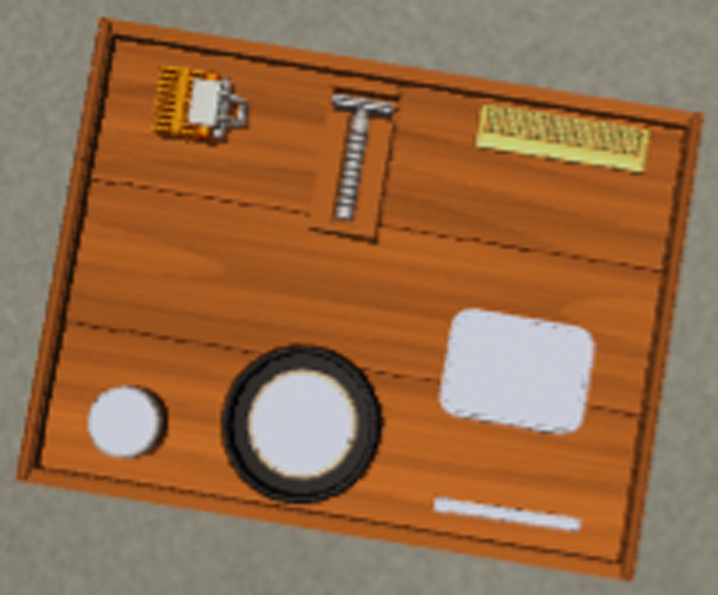

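>>> {"method": "play_rows", "body": {"deltas": [[[0.02, -0.05, 0], -0.1], [[0.04, -0.1, 0], -0.21], [[0.06, -0.15, 0], -0.32], [[0.08, -0.2, 0], -0.43], [[0.1, -0.25, 0], -0.54]], "grip": 1}}

```text
time: 1.23
tool_pos: [0.3811, 0.3068, 0.2316]
tool_rot: [0.0, 0.483, 0.875, 0.0]
contact_force: [-0.1, 0.1, -0.1]
gripper_width: 1.004
```

>>> {"method": "play_rows", "body": {"deltas": [[[0.02, -0.05, 0], -0.1], [[0.04, -0.1, 0], -0.21], [[0.06, -0.15, 0], -0.32], [[0.08, -0.2, 0], -0.43], [[0.1, -0.25, 0], -0.54]]}}

```text
time: 1.85
tool_pos: [0.4812, 0.0567, 0.2317]
tool_rot: [0.0, 0.7, 0.715, 0.0]
contact_force: [1.0, 0.6, -1.3]
gripper_width: 1.002
```

>>> {"method": "play_rows", "body": {"deltas": [[[0.022, -0.048, -0.02], -0.1], [[0.045, -0.0955, -0.05], -0.192], [[0.045, -0.0955, -0.1], -0.192], [[0.045, -0.0955, -0.14], -0.192], [[0.045, -0.0955, -0.14], -0.192]]}}

```text
time: 2.48
tool_pos: [0.5227, -0.0367, 0.0876]
tool_rot: [-0.003, 0.764, 0.646, -0.002]
contact_force: [-0.4, 0.4, -0.4]
gripper_width: 0.999
```

Run:
```python
from h import *
s=status.state(); print(s["time"],s["tool_pos"],s["tool_rot"])
for n in("top","side"):
    p,d=grab_frame(n); 
    c=p[175:345,180:385] if n=="top" else p[150:330,200:420]
    cv2.imwrite(f"pics/{n}1.png",cv2.resize(c,None,fx=3.5,fy=3.3,interpolation=cv2.INTER_CUBIC))
```

```text
2.475 [ 0.5226843  -0.03665077  0.08755928] [-0.00323573  0.76373423  0.64551793 -0.00248249]
```

View pics/top1.png

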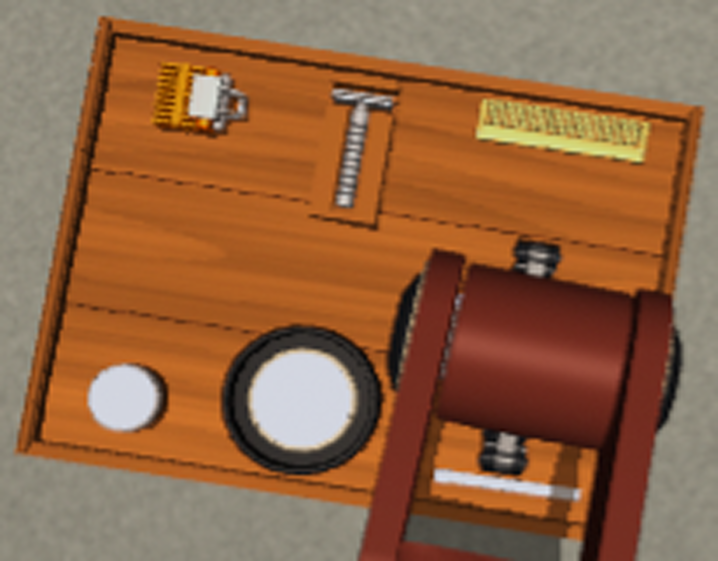

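View pics/side1.png

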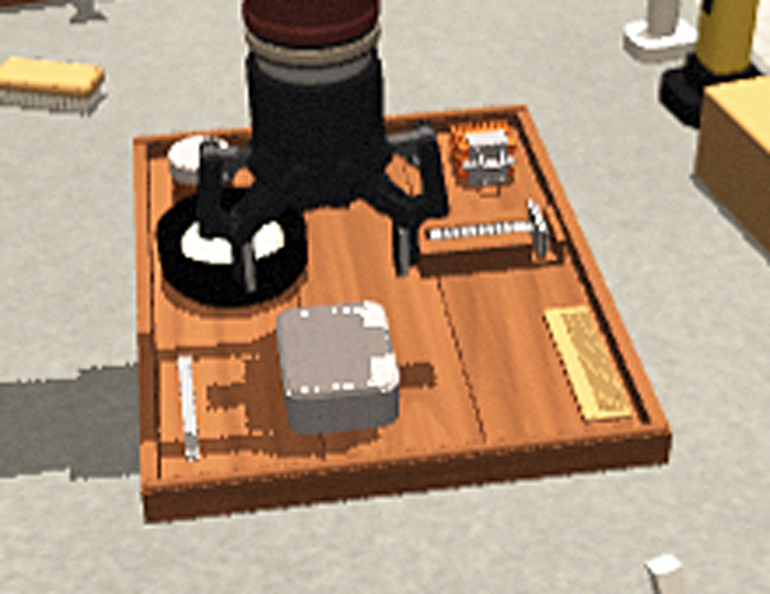

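>>> {"method": "play_rows", "body": {"deltas": [[[0, 0, -0.02], 0], [[0, 0, -0.04], 0], [[0, 0, -0.04], 0], [[0, 0, -0.04], 0]]}}

```text
time: 3.08
tool_pos: [0.5274, -0.0373, 0.0538]
tool_rot: [0.002, 0.764, 0.646, 0.001]
contact_force: [0.5, -0.6, 0.8]
gripper_width: 1.001
```

Run:
```python
from h import *
s=status.state(); print(s["time"],s["tool_pos"],s["tool_rot"])
for n in("side",):
    p,d=grab_frame(n); 
    c=p[200:310,230:370]
    cv2.imwrite(f"pics/{n}2.png",cv2.resize(c,None,fx=5.5,fy=5.4,interpolation=cv2.INTER_CUBIC))
```

```text
3.075 [ 0.52738395 -0.03731347  0.05376865] [0.0015365  0.76351689 0.64578494 0.00118399]
```

View pics/side2.png

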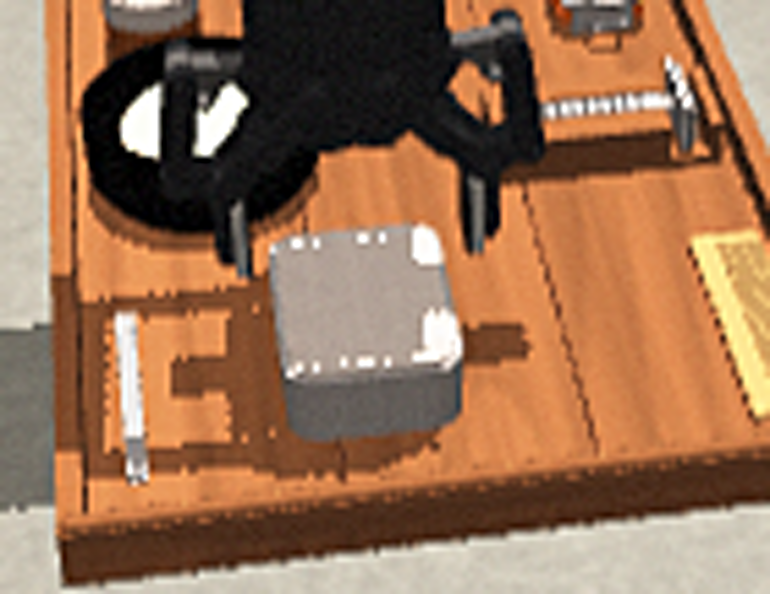

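Run:
```python
from h import *
t=np.array([.5274,-.0373]); y=np.array([np.cos(-.1708),np.sin(-.1708)])
for z in(.054,.067):
  for w in(.0425,.057):
    print(z,w,proj("side",np.r_[np.r_[t-w*y,z],np.r_[t+w*y,z]].reshape(2,3)))
print([ray("side",[[274,250.4],[316.4,246.3]],z)for z in(.06,.067)])
```

```text
0.054 0.0425 [[275.59906874 252.91594679]
 [313.68002953 248.78390579]]
0.054 0.057 [[269.01487511 253.6310286 ]
 [320.0922238  248.0887737 ]]
0.067 0.0425 [[275.18278252 248.34901628]
 [313.57953032 244.23415992]]
0.067 0.057 [[268.54325393 249.06096303]
 [320.04422942 243.54175709]]
[array([[ 0.48295433, -0.02763284,  0.06      ],
       [ 0.57552336, -0.04526286,  0.06      ]]), array([[ 0.48133926, -0.0360878 ,  0.067     ],
       [ 0.572848  , -0.05351588,  0.067     ]])]
```

>>> {"method": "play_rows", "body": {"deltas": [[[0, 0, -0.017], 0], [[0, 0, -0.034], 0], [[0, 0, -0.034], 0], [[0, 0, -0.034], 0]]}}

```text
time: 3.62
tool_pos: [0.5254, -0.0371, 0.0168]
tool_rot: [-0.0, 0.764, 0.646, -0.0]
contact_force: [-0.3, -0.5, 0.8]
gripper_width: 0.997
```

>>> {"method": "play_rows", "body": {"deltas": [[[0, 0, 0], 0], [[0, 0, 0], 0], [[0.004, -0.0007, 0], 0], [[0.008, -0.0014, 0], 0], [[0.012, -0.0021, 0], 0]], "grip": 0.76}}

```text
time: 4.25
tool_pos: [0.5379, -0.0392, 0.0173]
tool_rot: [-0.0, 0.764, 0.646, -0.0]
contact_force: [-1.1, -0.2, 0.4]
gripper_width: 0.877
```

>>> {"method": "play_rows", "body": {"deltas": [[[0.005, -0.0008, 0], 0], [[0.01, -0.0017, 0], 0], [[0.015, -0.0026, 0], 0], [[0.02, -0.0034, 0], 0], [[0.0235, -0.004, 0], 0]]}}

```text
time: 4.88
tool_pos: [0.5615, -0.0433, 0.0173]
tool_rot: [-0.0, 0.764, 0.646, -0.0]
contact_force: [-1.7, 0.3, 0.5]
gripper_width: 0.88
```

>>> {"method": "play_rows", "body": {"deltas": [[[0, 0, 0], 0], [[0, 0, 0], 0]]}}

```text
time: 5.12
tool_pos: [0.5614, -0.0432, 0.0174]
tool_rot: [0.0, 0.764, 0.646, 0.0]
contact_force: [0.3, 0.6, 0.2]
gripper_width: 0.88
```

Run:
```python
from h import *
s=status.state(); print(s["time"],s["tool_pos"],s["tool_rot"])
for n in("side",):
    p,d=grab_frame(n); 
    c=p[200:310,230:370]
    cv2.imwrite(f"pics/{n}3.png",cv2.resize(c,None,fx=5.5,fy=5.4,interpolation=cv2.INTER_CUBIC))
```

```text
5.125 [ 0.56135088 -0.04323039  0.01736821] [1.63412887e-04 7.63634637e-01 6.45648580e-01 1.58486616e-04]
```

View pics/side3.png

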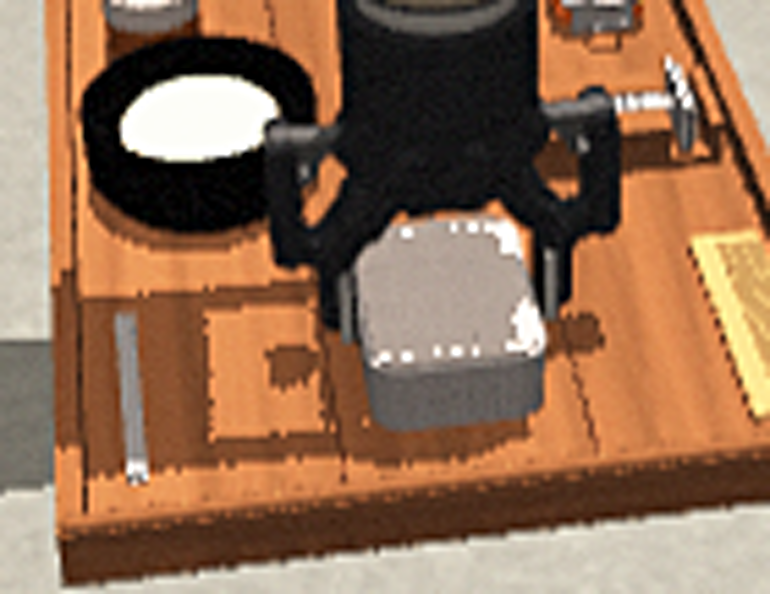

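>>> {"method": "play_rows", "body": {"deltas": [[[0, 0, 0], 0], [[0, 0, 0], 0], [[0, 0, 0.03], 0], [[0, 0, 0.07], 0], [[0, 0, 0.1], 0]], "grip": 1}}

```text
time: 5.8
tool_pos: [0.5616, -0.0433, 0.1191]
tool_rot: [0.001, 0.764, 0.646, 0.0]
contact_force: [-0.2, 0.1, -0.3]
gripper_width: 1.004
```

>>> {"method": "play_rows", "body": {"deltas": [[[-0.01, -0.055, 0.02], 0], [[-0.02, -0.11, 0.02], 0], [[-0.025, -0.148, 0.02], 0], [[-0.025, -0.148, 0.02], 0]], "grip": -0.3}}

```text
time: 6.3
tool_pos: [0.5358, -0.1934, 0.1375]
tool_rot: [0.0, 0.765, 0.644, -0.0]
contact_force: [-0.0, 0.0, -1.6]
gripper_width: 0.35
```

```bash
cat >> h.py <<'E'
def meas(tag,save=True):
    T=np.array([.579,.0635,1.40]); R=np.array([[np.cos(T[2]),np.sin(T[2])],[-np.sin(T[2]),np.cos(T[2])]])
    for n in("top","side"):
        p,d=grab_frame(n); cv2.imwrite(f"pics/{n}{tag}.png",p)
        c=p[175:345,180:385] if n=="top" else p[160:310,220:420]
        cv2.imwrite(f"pics/{n}{tag}z.png",cv2.resize(c,None,fx=3.7,fy=3.4,interpolation=cv2.INTER_CUBIC))
        o=outline_of(n,"soapcase")
        if not o: print(n,"none"); continue
        m=o[0]["region"]; w=ray(n,np.argwhere(m)[:,::-1],.046)[:,:2].mean(0)
        b=[((ray(n,np.argwhere(q["region"])[:,::-1],.046)[:,:2].mean(0)-T[:2])@R.T).round(3) for q in o]
        print(n,[(round(q["confidence"],2),q["box"],x) for q,x in zip(o,b)])
        f=fit({n:m.astype(float)},CASE,[*w,1.4]); print("fit rel",((f[0][:2]-T[:2])@R.T).round(4),"yaw",round(f[0][2]-1.4,3),"err",round(f[1],3))
        if n=="top":
            b=(p.min(2)>150).astype(np.uint8); k,l,s,c=cv2.connectedComponentsWithStats(b)
            v=[l[y,x] for y,x in np.argwhere(m) if l[y,x]]
            if v:
                i=np.bincount(v).argmax(); w=(ray(n,np.argwhere(l==i)[:,::-1],.046)[:,:2]-T[:2])@R.T
                print("bright",cv2.minAreaRect(np.float32(w*1000)))
    s=status.state(); t=(s["tool_pos"][:2]-T[:2])@R.T; q=s["tool_rot"]
    print("t",s["time"],"tcp",s["tool_pos"].round(4),"rel",t.round(4),"yaw err",2*np.arctan2(q[2],q[1])-np.pi/2-(1.4+np.pi/2-np.pi),"F",s["contact_force"].round(1),s["gripper_width"])
E
python3 -c "
from h import *
meas(4)"
```

```text
top [(0.91, [306.7, 249.2, 350.6, 284.2], array([-0.109,  0.001]))]
fit rel [-0.1091  0.001 ] yaw -0.002 err 0.049
bright ((-110.140380859375, 1.4639816284179688), (96.20745849609375, 71.38836669921875), 0.2926700711250305)
side [(0.68, [293.3, 240.8, 327.8, 279.6], array([-0.146, -0.   ]))]
fit rel [-0.1123 -0.0002] yaw -0.031 err 0.494
t 6.5 tcp [ 0.5362 -0.1902  0.1371] rel [-0.2573 -0.001 ] yaw err 0.0048469539480497925 F [-0.1  0.1 -0.3] 0.35217283794972004
```

View pics/top4z.png

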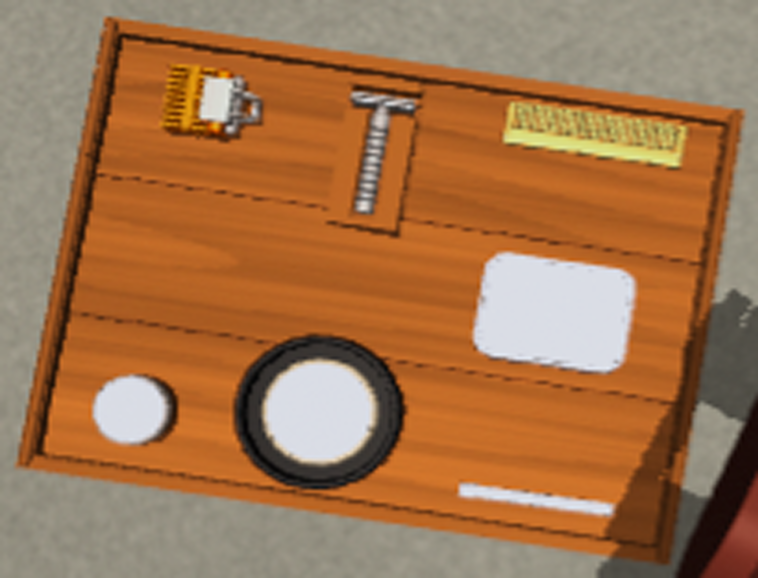

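>>> {"method": "play_rows", "body": {"deltas": [[[0.006, 0.038, -0.03], -0.004], [[0.0113, 0.0754, -0.06], -0.004], [[0.0113, 0.0754, -0.09], -0.004], [[0.0113, 0.0754, -0.119], -0.004], [[0.0113, 0.0754, -0.119], -0.004]]}}

```text
time: 7.12
tool_pos: [0.5452, -0.1137, 0.0156]
tool_rot: [-0.003, 0.764, 0.645, -0.002]
contact_force: [0.7, -0.1, 0.6]
gripper_width: 0.349
```

```bash
python3 -c "
from h import *
meas(5)"
```

```text
top [(0.85, [308.3, 248.6, 341.0, 282.9], array([-0.095,  0.002]))]
fit rel [-0.0945  0.0019] yaw 0.019 err 0.475
bright ((-94.88548278808594, 1.47686767578125), (71.641357421875, 64.93439483642578), 89.85914611816406)
side [(0.78, [293.8, 251.7, 321.2, 278.8], array([-0.161,  0.006]))]
fit rel [-0.1097  0.0049] yaw -0.149 err 3.24
t 7.325 tcp [ 0.5489 -0.116   0.0201] rel [-0.182  -0.0008] yaw err 0.0002658161114434954 F [0.7 0.8 0.7] 0.3516912022374902
```

View pics/side5z.png

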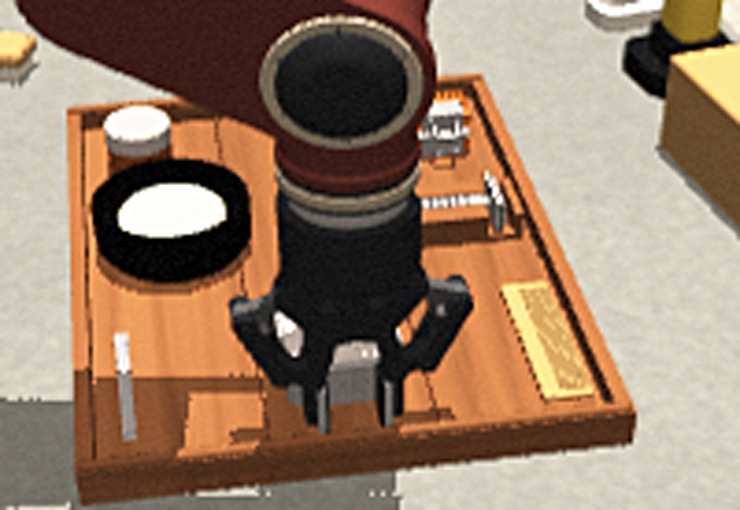

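>>> {"method": "play_rows", "body": {"deltas": [[[-0.0015, 0.0003, 0.006], 0], [[-0.0015, 0.0003, 0.006], 0], [[-0.0002, 0.0082, 0.006], 0], [[0.0009, 0.0141, 0.006], 0], [[0.0019, 0.02, 0.006], 0]], "grip": -0.6}}

```text
time: 7.95
tool_pos: [0.5495, -0.0955, 0.0243]
tool_rot: [0.0, 0.765, 0.644, -0.0]
contact_force: [-0.1, -1.1, 0.4]
gripper_width: 0.203
```

>>> {"method": "play_rows", "body": {"deltas": [[[0.001, 0.0059, 0], 0], [[0.002, 0.0118, 0], 0], [[0.0031, 0.0177, 0], 0], [[0.0041, 0.0236, 0], 0], [[0.0051, 0.0295, 0], 0]]}}

```text
time: 8.57
tool_pos: [0.5545, -0.0659, 0.0243]
tool_rot: [-0.0, 0.765, 0.644, -0.0]
contact_force: [0.0, -1.0, -0.2]
gripper_width: 0.199
```

```bash
python3 -c "
from h import *
meas(6)"
```

```text
top [(0.64, [294.4, 246.6, 312.3, 280.1], array([-0.045,  0.001]))]
fit rel [-0.0421  0.0009] yaw 0.014 err 1.72
bright ((-44.091854095458984, 2.113658905029297), (41.06608581542969, 72.120361328125), 5.078076362609863)
side [(0.71, [290.3, 238.7, 323.1, 267.5], array([-0.117,  0.006]))]
fit rel [-0.0751 -0.0003] yaw -0.046 err 2.575
t 8.775 tcp [ 0.5544 -0.0659  0.0241] rel [-0.1317  0.0023] yaw err 3.1602884715153934e-05 F [-1.5  0.3 -0.4] 0.1971032319553697
```

View pics/top6z.png

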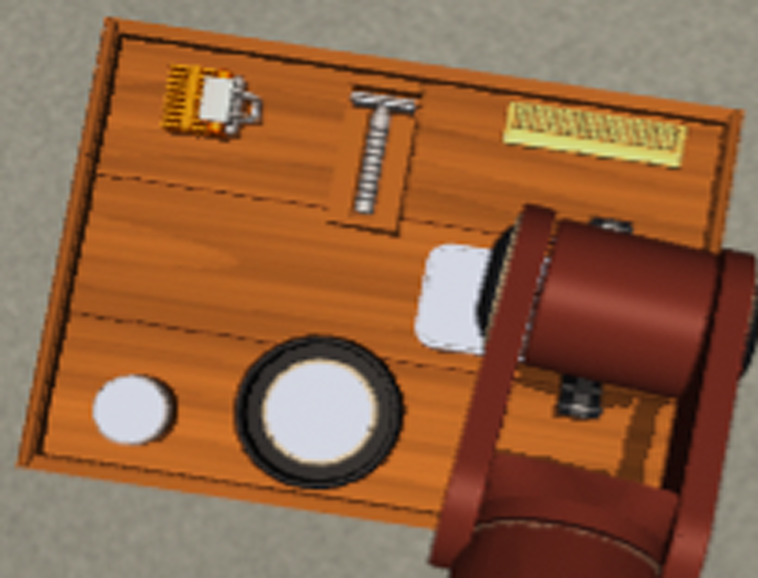

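View pics/side6z.png

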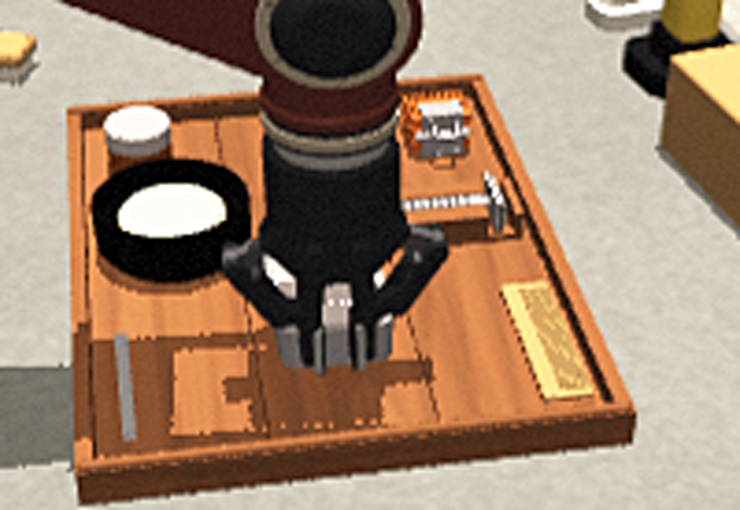

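```bash
cat >> h.py <<'E'
def edges(f,xr):
    T=np.array([.579,.0635,1.40]); c,s=np.cos(1.4),np.sin(1.4)
    g=cv2.imread(f).min(2).astype(np.float32)
    def samp(X,Y):
        P=np.c_[T[0]+c*X-s*Y,T[1]+s*X+c*Y,np.full(len(X),.046)]; q=proj("top",P)
        return cv2.remap(g,np.float32(q[:,:1]),np.float32(q[:,1:]),cv2.INTER_LINEAR)[:,0]
    def edge(v,a):  # last crossing of half level from inside
        i=np.argmax(v<150); return a[i] if i else np.nan
    L=[]; a=np.arange(0,.06,.0005)
    for y in np.arange(-.018,.0185,.003):
        xs=xr-.01+a; L.append((y,edge(samp(xs,np.full_like(xs,y)),xs)))
    L=np.array(L); k=np.polyfit(L[:,0],L[:,1],1); print("front x at y0",k[1].round(4),"yaw from front",-k[0].round(3),"res",np.std(L[:,1]-np.polyval(k,L[:,0])).round(5))
    for sg in(1,-1):
        E=[]
        for x in np.arange(k[1]-.036,k[1]-.016,.002):
            E.append((x,edge(samp(np.full_like(a,x),sg*a),sg*a)))
        E=np.array(E); kk=np.polyfit(E[:,0],E[:,1],1); print("side",sg,"y",E[:,1].mean().round(4),"yaw",kk[0].round(3))
E
python3 -c "
from h import *
edges('pics/top4.png',-.08)
edges('pics/top6.png',-.035)"
```

```text
front x at y0 -0.0621 yaw from front 0.005 res 0.00039
side 1 y 0.0375 yaw 0.006
side -1 y -0.0344 yaw -0.005
front x at y0 -0.0252 yaw from front 0.003 res 0.00025
side 1 y nan yaw nan
side -1 y nan yaw nan
```

>>> {"method": "play_rows", "body": {"deltas": [[[0.0019, 0.0098, 0], 0], [[0.0037, 0.0197, 0], 0], [[0.0056, 0.0295, 0], 0], [[0.0074, 0.0393, 0], 0], [[0.0093, 0.0491, 0], 0]]}}

```text
time: 9.4
tool_pos: [0.5639, -0.0164, 0.0243]
tool_rot: [-0.0, 0.765, 0.644, -0.0]
contact_force: [-0.2, -0.5, -0.1]
gripper_width: 0.202
```

```bash
python3 -c "
from h import *
p,d=grab_frame('top'); cv2.imwrite('pics/top7.png',p); cv2.imwrite('pics/top7z.png',cv2.resize(p[200:320,220:350],None,fx=5,fy=5,interpolation=cv2.INTER_CUBIC))
edges('pics/top7.png',.02)
"
```

```text
front x at y0 0.025 yaw from front -0.02 res 0.00032
side 1 y nan yaw nan
side -1 y nan yaw nan
```

View pics/top7z.png

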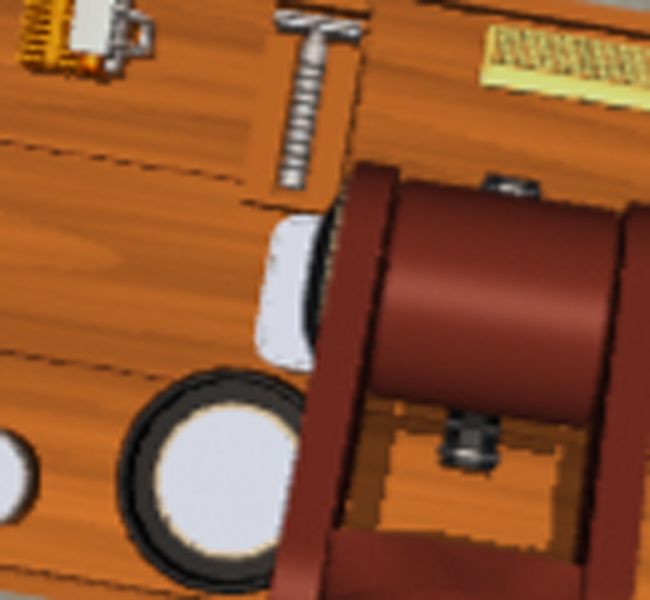

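>>> {"method": "play_rows", "body": {"deltas": [[[0.001, 0.0059, 0], 0], [[0.002, 0.0118, 0], 0], [[0.0031, 0.0177, 0], 0], [[0.0041, 0.0236, 0], 0], [[0.0051, 0.0295, 0], 0]]}}

```text
time: 10.07
tool_pos: [0.569, 0.0126, 0.0243]
tool_rot: [0.0, 0.765, 0.644, 0.0]
contact_force: [0.1, -1.1, 0.5]
gripper_width: 0.201
```

>>> {"method": "play_rows", "body": {"deltas": [[[0.001, 0.0059, 0], 0], [[0.002, 0.0118, 0], 0], [[0.0031, 0.0177, 0], 0], [[0.0041, 0.0236, 0], 0], [[0.0051, 0.0295, 0], 0]]}}

```text
time: 10.7
tool_pos: [0.5741, 0.0422, 0.0243]
tool_rot: [0.0, 0.765, 0.644, -0.0]
contact_force: [-0.6, -0.5, 1.6]
gripper_width: 0.203
```

```bash
python3 -c "
from h import *
for n in ('top','side'):
  p,d=grab_frame(n); cv2.imwrite(f'pics/{n}8.png',p); c=p[190:330,190:350] if n=='top' else p[160:310,220:420]; cv2.imwrite(f'pics/{n}8z.png',cv2.resize(c,None,fx=4,fy=4,interpolation=cv2.INTER_CUBIC))
edges('pics/top8.png',.08)
print(status.state()['tool_pos'])
"
```

```text
front x at y0 nan yaw from front nan res nanTraceback (most recent call last):
  File "<string>", line 5, in <module>
    edges('pics/top8.png',.08)
    ~~~~~^^^^^^^^^^^^^^^^^^^^^
  File "h.py", line 72, in edges
    for x in np.arange(k[1]-.036,k[1]-.016,.002):
             ~~~~~~~~~^^^^^^^^^^^^^^^^^^^^^^^^^^
ValueError: arange: cannot compute length
```

View pics/top8z.png

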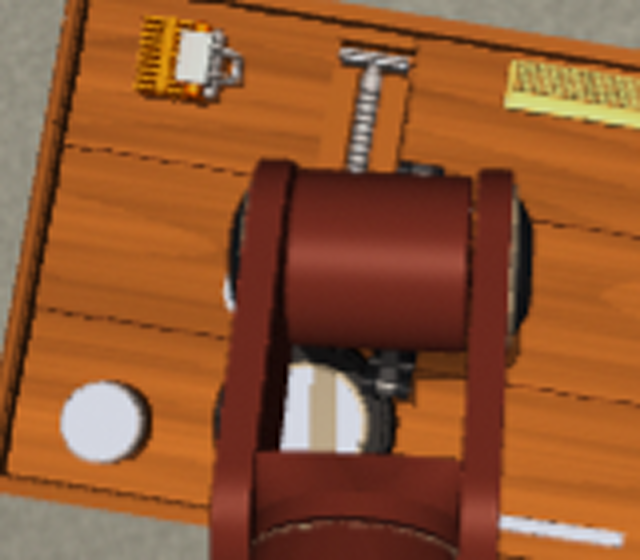

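View pics/side8z.png

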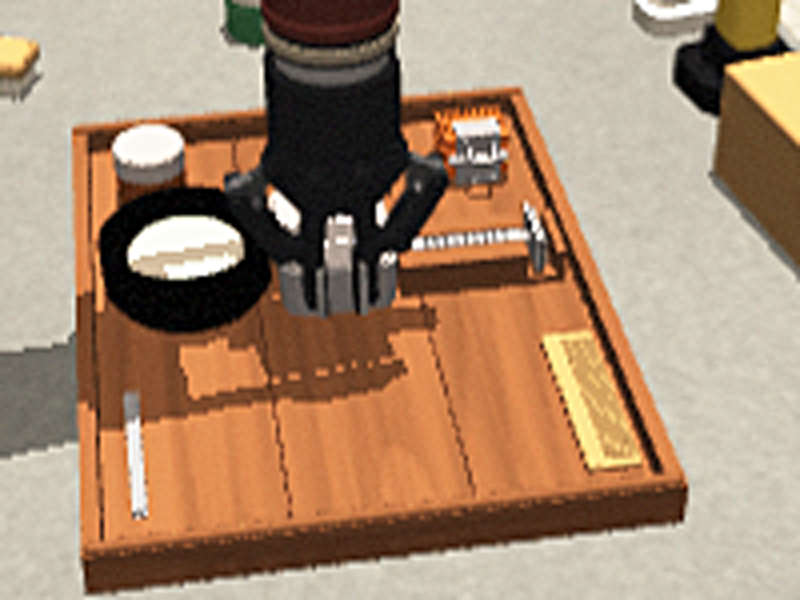

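>>> {"method": "play_rows", "body": {"deltas": [[[0.001, 0.0059, 0], 0], [[0.002, 0.0118, 0], 0], [[0.0031, 0.0177, 0], 0], [[0.0041, 0.0236, 0], 0], [[0.0051, 0.0295, 0], 0]]}}

```text
time: 11.42
tool_pos: [0.5791, 0.0718, 0.0242]
tool_rot: [-0.0, 0.765, 0.644, -0.0]
contact_force: [-0.4, -0.5, -0.8]
gripper_width: 0.201
```

>>> {"method": "play_rows", "body": {"deltas": [[[0.001, 0.0059, 0], 0], [[0.002, 0.0118, 0], 0], [[0.0031, 0.0177, 0], 0], [[0.0041, 0.0236, 0], 0], [[0.0051, 0.0295, 0], 0]]}}

```text
time: 12.05
tool_pos: [0.5843, 0.1012, 0.0243]
tool_rot: [-0.0, 0.765, 0.644, 0.0]
contact_force: [-0.1, -0.7, -0.3]
gripper_width: 0.204
```

>>> {"method": "play_rows", "body": {"deltas": [[[0.001, 0.0059, 0], 0], [[0.002, 0.0118, 0], 0], [[0.0031, 0.0177, 0], 0], [[0.0041, 0.0236, 0], 0], [[0.0041, 0.0236, 0], 0]]}}

```text
time: 12.68
tool_pos: [0.5885, 0.125, 0.0244]
tool_rot: [-0.0, 0.765, 0.644, 0.0]
contact_force: [0.0, -0.7, 0.6]
gripper_width: 0.199
```

```bash
python3 -c "
from h import *
meas(9)
edges('pics/top9.png',.11)
"
```

```text
top [(0.28, [246.4, 277.2, 287.9, 315.8], array([0.012, 0.082]))]
fit rel [0.0234 0.0831] yaw -0.021 err 1.395
bright ((51.14800262451172, 78.62700653076172), (16.231767654418945, 18.51130485534668), 9.848311424255371)
side [(0.64, [283.9, 189.8, 311.9, 222.2], array([0.075, 0.005]))]
fit rel [ 0.1174 -0.0017] yaw -0.048 err 1.667
t 12.875 tcp [0.5884 0.1243 0.0244] rel [0.0615 0.0011] yaw err -0.00035840393246955315 F [ 0.7  0.2 -0.4] 0.19966326725623917
front x at y0 nan yaw from front nan res nanTraceback (most recent call last):
  File "<string>", line 4, in <module>
    edges('pics/top9.png',.11)
    ~~~~~^^^^^^^^^^^^^^^^^^^^^
  File "h.py", line 72, in edges
    for x in np.arange(k[1]-.036,k[1]-.016,.002):
             ~~~~~~~~~^^^^^^^^^^^^^^^^^^^^^^^^^^
ValueError: arange: cannot compute length
```

```bash
ls pics
```

```text
side0.png
side1.png
side2.png
side3.png
side4.png
side4z.png
side5.png
side5z.png
side6.png
side6z.png
side8.png
side8z.png
side9.png
side9z.png
top0.png
top1.png
top4.png
top4z.png
top5.png
top5z.png
top6.png
top6z.png
top7.png
top7z.png
top8.png
top8z.png
top9.png
top9z.png
z0.png
```

View pics/top9z.png

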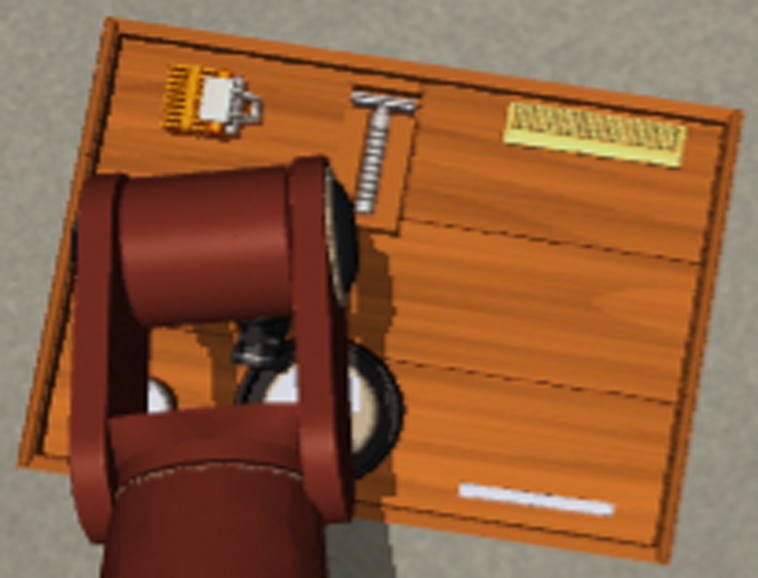

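View pics/side9z.png

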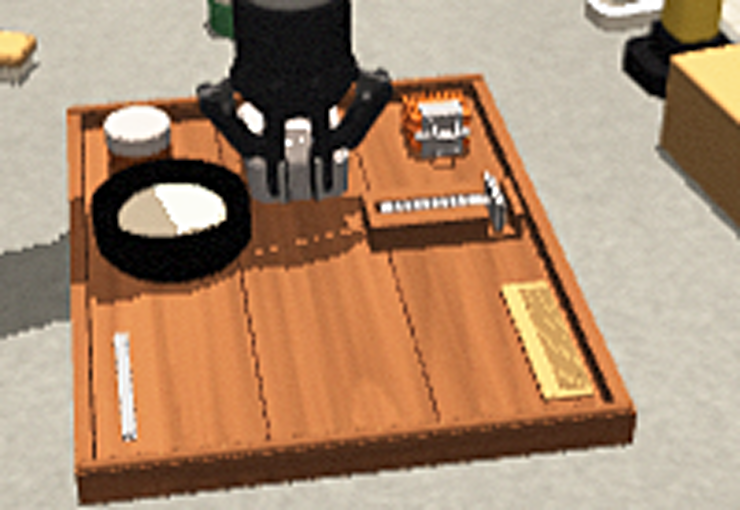

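>>> {"method": "play_rows", "body": {"deltas": [[[0.001, 0.0059, 0], 0], [[0.002, 0.0118, 0], 0], [[0.0031, 0.0177, 0], 0], [[0.0038, 0.0217, 0], 0], [[0.0044, 0.0256, 0], 0]]}}

```text
time: 13.5
tool_pos: [0.5928, 0.1503, 0.0243]
tool_rot: [0.0, 0.765, 0.644, -0.0]
contact_force: [0.1, -0.7, -0.5]
gripper_width: 0.203
```

>>> {"method": "play_rows", "body": {"deltas": [[[0.0002, 0.001, 0], 0], [[0.0003, 0.002, 0], 0], [[0.0005, 0.003, 0], 0], [[0.0007, 0.004, 0], 0], [[0.0007, 0.004, 0], 0]]}}

```text
time: 14.12
tool_pos: [0.5934, 0.1541, 0.0243]
tool_rot: [-0.0, 0.765, 0.644, 0.0]
contact_force: [0.3, -0.6, 0.9]
gripper_width: 0.196
```

>>> {"method": "play_rows", "body": {"deltas": [[[0.0002, 0.001, 0], 0], [[0.0003, 0.002, 0], 0], [[0.0003, 0.002, 0], 0]]}}

```text
time: 14.5
tool_pos: [0.5938, 0.156, 0.0243]
tool_rot: [0.0, 0.765, 0.644, 0.0]
contact_force: [-0.4, -1.6, 0.4]
gripper_width: 0.198
```

>>> {"method": "play_rows", "body": {"deltas": [[[0.0002, 0.001, 0], 0], [[0.0003, 0.002, 0], 0], [[0.0003, 0.002, 0], 0]]}}

```text
time: 14.88
tool_pos: [0.5938, 0.1561, 0.0244]
tool_rot: [0.001, 0.765, 0.644, -0.002]
contact_force: [-1.6, -8.2, 3.2]
gripper_width: 0.202
```

Rim contact (8 N, no more advance). Back off along the path, lift and look.

>>> {"method": "play_rows", "body": {"deltas": [[[-0.0005, -0.003, 0], 0], [[-0.0017, -0.01, 0], 0], [[-0.003, -0.016, 0.0], 0], [[-0.003, -0.016, 0.03], 0], [[-0.003, -0.016, 0.07], 0]]}}

```text
time: 15.5
tool_pos: [0.5896, 0.1416, 0.0934]
tool_rot: [-0.001, 0.765, 0.644, -0.001]
contact_force: [1.0, 0.4, -0.2]
gripper_width: 0.197
```

>>> {"method": "play_rows", "body": {"deltas": [[[0, 0, 0.05], 0], [[-0.02, -0.05, 0.09], 0], [[-0.04, -0.1, 0.1], 0], [[-0.06, -0.16, 0.1], 0], [[-0.08, -0.21, 0.1], 0]]}}

```text
time: 16.12
tool_pos: [0.5102, -0.0698, 0.1948]
tool_rot: [0.001, 0.765, 0.644, 0.0]
contact_force: [0.2, -0.7, -0.8]
gripper_width: 0.199
```

>>> {"method": "play_rows", "body": {"deltas": [[[0, -0.05, 0], 0], [[0, -0.1, 0], 0], [[0, -0.1, 0], 0]]}}

```text
time: 16.5
tool_pos: [0.5106, -0.1708, 0.1943]
tool_rot: [0.0, 0.766, 0.642, 0.0]
contact_force: [0.6, 0.6, 0.1]
gripper_width: 0.2
```

```bash
python3 -c "
from h import *
meas(10)
edges('pics/top10.png',.18)
"
```

```text
top [(0.56, [197.8, 232.2, 244.1, 264.2], array([0.15, 0.  ]))]
fit rel [ 1.526e-01 -1.000e-04] yaw 0.016 err 0.053
bright ((152.0580291748047, 0.2829780578613281), (71.04269409179688, 95.05133819580078), 89.79527282714844)
side [(0.65, [286.8, 201.8, 304.9, 213.0], array([0.07 , 0.001])), (0.58, [237.6, 180.6, 392.6, 307.7], array([-0.137,  0.011]))]
fit rel [0.1534 0.0031] yaw -0.097 err 11.365
t 16.7 tcp [ 0.5109 -0.167   0.1941] rel [-0.2387  0.0279] yaw err 0.000941257837988374 F [ 0.2 -0.4  0.3] 0.20115424907359122
front x at y0 0.1994 yaw from front 0.01 res 0.00024
side 1 y 0.036 yaw 0.005
side -1 y -0.0354 yaw 0.002
```

View pics/top10z.png

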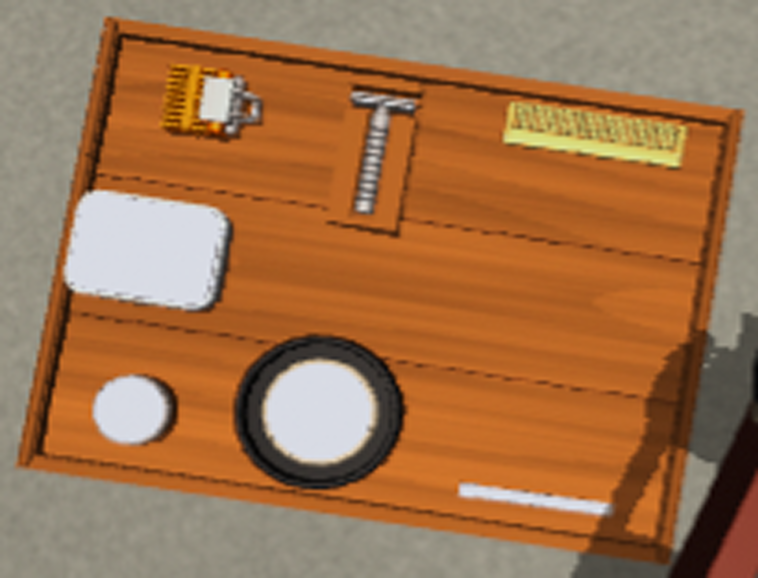

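View pics/side10z.png

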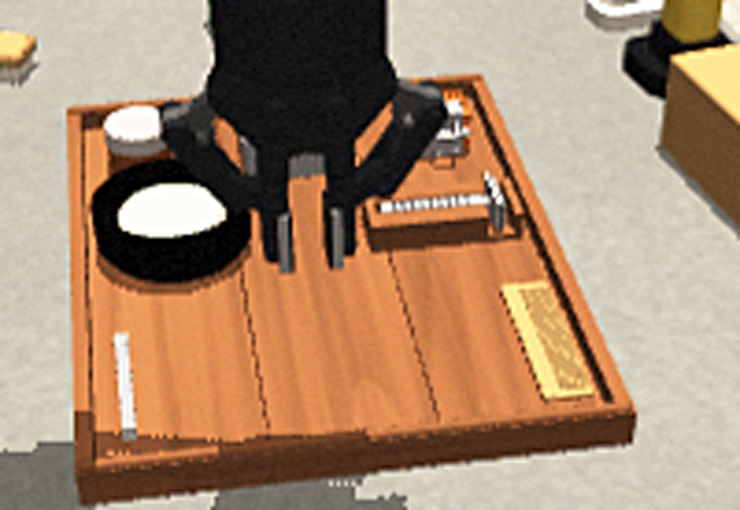

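The case is against the back rim at x ≈ 152 mm, y ≈ 0 mm and square. The other things sit where they did, and the hand is clear.

```bash
python3 -c "
from plant import *
print(ticket.job_done())"
```

```text
the job is handed in; nothing more can be done
None
```

I pushed the soap case through the gap to the back end of the tray. By my last top-camera check it lies square against the rim there. I handed the job in at about 16.7 s; the system gives no verdict.

**How it went:** With the fingers straddling the case, I pushed it sideways onto the centre line. Then I pushed it from behind with two fingertips, through the gap and on to the back rim. The force stayed near zero until the case met the rim, where it read about 8 N and the arm stopped advancing. I backed the hand off and raised it clear.

**Last checks (top camera):**

| Quantity | Measured | Required |
|---|---|---|
| Case centre, x | about 152 mm | above 145 mm |
| Case centre, y | about 0 mm | within ±22 mm |
| Angle to the tray | about 0.002–0.016 rad, depending on the fit | below 0.13 rad |

The other things in the tray look unmoved in the picture; I did not measure them one by one.

**Checks that failed or disagreed:**
- **Side camera:** its last fit of the case was unusable because the hand was in the way, so the final position rests on the top camera alone.
- **In the gap:** the arm hid most of the case there, so I judged its passage from the tool position and the low forces.
- **Height and tilt:** I did not measure the case's height or tilt. It looked flat throughout.

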